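# Seat the polishing pot and hold the run lever at half speed

### The job

Set the lugged polishing pot gently on the drive base so that both pegs enter its lug holes and it sits fully home, and let go of it; leave the run lever alone until then. Then press the sprung T-handled run lever half way down with the gripper and finish while holding it there, half way, to keep the polisher at slow speed. Keep the pot upright and do not disturb the other things on the bench.

Things in the scene. Friction and masses are not known exactly. Their poses are not given: they have to be found in the camera images.
- polishing_pot: Loose closed round steel pot, 0.4 to 0.65 kg, 90 mm across (rim band 94), lid top at 78 mm, on a foot plate 50 (x) by 156 (y) by 8 mm thick. The plate's ends stick out as lugs, each with an upright 14 mm through hole, at y = -60 and +60 mm. Same after half a turn about z. Stands upright on the bench at the start. Origin: centre of the underside, z up.
- pot_grip (a point): Point in the solid black bar grip on the pot's lid, 105 mm above the pot's underside, on its axis. The bar is 20 mm wide (pot's x), 66 mm long (pot's y), and stands from 78 to 120 mm above the underside; pinch it across x from above. Axes as the pot's.
- drive_base: Fixed grey box 140 (x) by 170 (y) mm, flat top 55 mm above the origin. On the top, at x = 0, y = -60 and +60 mm, two upright steel pegs, 9 mm thick, 17 mm tall, the upper 7 mm tapering to a 3 mm tip. Pot fully home: pegs in the lug holes, underside on the flat top, its origin 55 mm straight above this one. Origin: centre of the underside, z up.
- control_box: Hand control, fixed: grey box 100 (x) by 70 (y) by 50 mm high, centred 45 mm along +x from the origin, with two cheeks, 80 mm high, that carry the run lever. The lever reaches from its pivot towards -x, past the box's near edge. Origin at bench height, z up.
- lever_pivot (a point): Pivot of the run lever, fixed on the control box at x = 60, y = 0, z = 70 mm of its frame. The lever turns about the box's y axis here. Axes as the control box's.
- lever_handle (a point): Middle of the lever's black T handle, a round bar 22 mm thick and 60 mm long along the control box's y; the point is on the bar's axis, 110 mm from the pivot. Height above the bench: released 113 mm (x = -41 mm in the box's frame), half way 92 (x = -48), fully down 70 (x = -50). It moves on an arc about the pivot.
- run_lever (a joint): Angle of the sprung dead-man lever, rad: 0 released (slopes up 0.40 rad towards the handle), 0.20 half way, 0.40 fully down (level). Grows as the handle is pressed down. Springs back up when let go; pushes up on the handle with about 4 N at first, 8 N half way, 12 N fully down.
- plain_tin: A plain round steel tin, 90 mm across and 90 mm tall, standing; about as big as the pot but with no lugs and no grip. It does not belong to this job. Bystander: leave alone. Origin at the centre of its underside.
- flat_file: A flat hand file lying on the bench, 230 mm long, 18 mm wide, 18 mm high, long along its x axis; wooden handle towards -x. Bystander: leave alone. Origin at the centre of its underside.
- pliers: Pliers lying on the bench, 160 mm long, 25 mm wide, 12 mm high, long along their x axis. Bystander: leave alone. Origin at the centre of its underside.
- doming_block: A steel doming block, a 60 mm cube-like block 50 mm high with round dimples on top. Bystander: leave alone. Origin at the centre of its underside.
- ring_mandrel: An upright tapered steel ring mandrel, 170 mm tall, on a 60 mm square wooden foot. Bystander: leave alone. Origin at the centre of its underside.
- glass_jar: An amber glass jar with a lid, 68 mm across, 80 mm tall. Bystander: leave alone. Origin at the centre of its underside.
- mug: A white mug, 76 mm across, 85 mm tall. Bystander: leave alone. Origin at the centre of its underside.
- mallet: A small hammer lying down, 220 mm long, along its x axis. Bystander: leave alone. Origin at the centre of its underside.
Not all that is in view belongs to the job. Leave any orange or red look-alike of the drive_base alone.

How it is judged (in metres and radians):
On the way, in this order (a step that is already met when the one before it is completed fails the run):
1. the pot sits fully home on the drive base over both pegs and has been let go (horizontal distance between polishing_pot and drive_base below 0.005 m and z of polishing_pot in the frame of drive_base between 0.051 and 0.058 m and angle between the y axis of polishing_pot and the y axis of drive_base, either way round below 0.1 rad and angle between polishing_pot's own z axis and vertical below 0.04 rad and contact force between the fingers and polishing_pot below 0.1 N), for 0.3 s.
2. the gripper holds the run lever about half way down for a second (value of joint run_lever between 0.13 and 0.27 rad and contact force between the fingers and control_box above 2 N), for 1 s.
At the end, for the whole second after the job is handed in: Pot home on the base (within 3 mm of flush, 5 mm of centre, 0.1 rad of the peg line, tilt under 0.04 rad) and released; run lever still, between 0.13 and 0.27 rad, pushed by the fingers with over 2 N, no loose thing touching the control (all of step 1 and all of step 2 and velocity of joint run_lever between -0.05 and 0.05 rad/s and contact force between each of polishing_pot, plain_tin, flat_file, pliers, doming_block, ring_mandrel, glass_jar, mug, mallet and control_box below 0.1 N); the arm keeps its last pose, push and grip.
It fails at once if the run lever is pressed before the pot is fully home on the base (value of joint run_lever above 0.08 rad and not (horizontal distance between polishing_pot and drive_base below 0.005 m and z of polishing_pot in the frame of drive_base between 0.051 and 0.058 m and angle between the y axis of polishing_pot and the y axis of drive_base, either way round below 0.1 rad and angle between polishing_pot's own z axis and vertical below 0.04 rad)).
It fails at once if the pot is tipped by more than 0.5 rad (angle between polishing_pot's own z axis and vertical above 0.5 rad).
It fails at once if the pot is dropped (moves faster than 0.35 m/s untouched by the fingers) (contact force between the fingers and polishing_pot below 0.1 N and linear speed of polishing_pot above 0.35 m/s).
It fails at once if another thing on the bench is moved by more than 30 mm or tipped (distance of any of plain_tin, flat_file, pliers, doming_block, ring_mandrel, glass_jar, mug, mallet from where it was at the start of the episode above 0.03 m or angle between any of plain_tin, flat_file, pliers, doming_block, ring_mandrel, glass_jar, mug, mallet's own z axis and vertical above 0.5 rad).
It also fails if it takes over 58 s, if anything falls off the work surface, if the arm or the gripper's body presses on something with over 40 N, if the wrist force passes 120 N, or if a joint passes its speed limit or range.

### The arm

A 6-joint arm with a two-finger parallel gripper is mounted at the origin on the work surface. World frame = base frame: x ahead of the robot, y to its left, z up, the work surface at z = 0. Lengths are in mm, angles in degrees, forces in N, time in s.
With the tool pointing down it reaches from about 325 to 875 mm from the base axis. Payload 4.4 kg.
Tool frame: the origin (TCP) lies at the very end of the fingers, on their centre line; the grasp point (between the pads) lies ctrl.grasp_offset behind it (ctrl.grasp_offset is the distance from the TCP to the grasp point, in mm); z points along the fingers, y is the line along which they close (so a half turn about z gives the same grasp; the last joint's range is limited). The gripper opens to 85 mm and grips with 20 to 120 N. Pads are 22 mm wide; open, the fingers measure 114 mm over their backs; the gripper's body (76 mm by 85 mm) begins 54 mm behind the grasp point. The pads swing forward as they close: fully open they stand 13 mm farther back than shut.
Start: joints at [65.117, 11.837, 88.321, -0, 79.842, -8.623], TCP at [161.013, 551.998, 231.282] pointing down, gripper open.
Joint ranges: [-156.59, 156.59], [-49.26, 127.26], [12.9, 141.05], [-63.56, 243.56], [4.71, 150.69], [-161.64, 161.64]. Speed limits (degrees/s): [159.86, 159.86, 180, 180, 180, 180].

### API

Orientations are given as a 3x3 rotation matrix whose columns are the frame's x, y, z axes.
In Python, from station import readout, capture, ctrl, cut_out gives the robot as it stands.
- The arm moves only by the tool move_arm, never from a script. Its argument "moves" is text: rows parted by semicolons, each of 7 numbers parted by spaces: the turn, a rotation vector about the tool's x, y, z in rad, then the shift along the tool's x, y, z in mm, then the closure, from -1 (fully open) to 1 (shut). A call has 1 to 10 rows; each row is the pose to reach, as a shift and turn from the pose commanded when the call began, along the tool's axes at that moment; what a row does not reach only later rows make up. A row lasts 1/10 s, in which the tool goes at most 50 mm and 8.59 degrees, less where a joint would pass 70% of its speed; a pose out of reach is approached as far as the arm can. A call with a gripper value outside its range is refused whole. The fingers move at their own pace and stop on an object; "squeeze" is the grip in N (left out, the last holds). Time passes only in rows, so rows that repeat a pose let the fingers close. It gives the time, the measured TCP pose, the force, the opening and the grip force at its end, in the units of the state.
- readout.state(): the state, without advancing time (a new reading comes with each control period).
- capture(name): name is "scene" or "top" or "wrist"; returns a dict with "image" (384x512x3 uint8, red, green, blue), "camera_matrix" (3x3 intrinsics, pixels), "dist" ([k1, k2, p1, p2, k3] as OpenCV has them; the pictures are not rectified), "camera_from_world" (4x4, takes a point from world to camera coordinates); the wrist camera has in their place "T_tool_cam" (4x4, takes a point from camera to tool coordinates, whose origin is the TCP and whose axes are the flange's). Camera axes: x right, y down, z forward; pixel columns grow to the right and rows downward; lengths in mm; the calibration is good to about 2 mm. A picture is of the moment at which its call begins: read the wrist's pose just before it. There is no depth.
- ctrl.sign_off(): hands the job in; it is judged then, once.
Trained networks look in a picture, given as the dict that the camera call returned (one of the last four; its "shot" number tells which), for a name from the list of things; names that differ only in an ending like _2 or _b are one class to them, and where a whole thing is asked for, a point or a joint stands for the part that bears it (a point fixed in the world has none). Each returns a list of dicts, best first, with "p" (0 to 1); they miss things now and then, are a little off and sometimes report something else, mostly with a low value. They report only what shows in the picture. A call takes as long as a camera call. They do not tell look-alikes from the thing itself.
- cut_out(picture, target): "region" (384x512 bool, what is visible of it) and "position" ([column, row] in pixels, amid what is visible of it).
The state is a dict: "clock": time; "q": joint angles; "qvel": joint speeds; "joint_torque": joint torques, N m; "eef_pos": TCP position; "orientation": TCP orientation; "wrist_force": force on the tool from outside, world axes, zero at the start; "wrist_torque": the same for the moment, N m; "width": finger opening in mm; "grasp_force": force on a finger pad.
Only numpy, scipy, OpenCV 4.12 (cv2) and the standard library are available. Lean on these libraries where they do the work, as an engineer would, in place of code of your own. Each camera call takes 0.05 s, during which the arm holds its last target. There are 200 camera calls.

## Working session

There is one attempt and no reset: what is moved stays moved. The work goes in short steps, Python scripts to look and compute and a tool call to move; the robot and the scene stay as the last step left them, time stands still between calls to the robot, and variables do not carry over. Pictures are saved under pics/ and viewed, at most 10 in all, crops included, and the job is handed in when it is done.

Besides the shell and the picture viewer there is one more tool, called after ">>>" as name(argument=value, ...) on one line, values as JSON. move_arm: Moves the arm, as the interface text tells. Its arguments: {"type":"object","properties":{"moves":{"type":"string"},"squeeze":{"type":"number"}},"required":["moves"]}

```bash
mkdir -p pics; ls; cat > h.py <<'E'
import numpy as np, cv2
from station import readout, capture, ctrl, cut_out
def pose():
    s=readout.state(); T=np.eye(4); T[:3,:3]=np.array(s['orientation']); T[:3,3]=s['eef_pos']; return T
def shot(n):
    T=pose() if n=='wrist' else None
    c=capture(n)
    c['cfw']=np.linalg.inv(T@np.array(c['T_tool_cam'])) if T is not None else np.array(c['camera_from_world'])
    return c
def ray(c,px):
    u=cv2.undistortPoints(np.array([[px]],float),np.array(c['camera_matrix']),np.array(c['dist'],float))[0,0]
    R=c['cfw'][:3,:3]; t=c['cfw'][:3,3]
    d=R.T@np.array([u[0],u[1],1]); return -R.T@t, d/np.linalg.norm(d)
def atz(c,px,z):
    o,d=ray(c,px); return o+d*(z-o[2])/d[2]
def tri(l):
    A=0;b=0
    for c,px in l:
        o,d=ray(c,px);P=np.eye(3)-np.outer(d,d);A=A+P;b=b+P@o
    return np.linalg.solve(A,b)
def proj(c,P):
    r,_=cv2.Rodrigues(c['cfw'][:3,:3])
    return cv2.projectPoints(np.array(P,float).reshape(-1,3),r,c['cfw'][:3,3],np.array(c['camera_matrix']),np.array(c['dist'],float))[0][:,0]
def save(n,im): cv2.imwrite('pics/'+n+'.png',np.ascontiguousarray(im[...,::-1]))
E
python3 - <<'E'
from h import *
a=shot('scene');b=shot('top')
save('both',np.hstack([a['image'],b['image']])[:, :1024].repeat(1,0) if 0 else cv2.resize(np.vstack([a['image'],b['image']]),(800,1200))[:0+1200] if 0 else a['image'])
save('top',b['image'])
print(ctrl.grasp_offset, readout.state()['orientation'])
for c,n in((a,'scene'),(b,'top')):
  print(n,c['cfw'].round(3).tolist())
  for t in('polishing_pot','pot_grip','drive_base','control_box','lever_handle','plain_tin','ring_mandrel'):
    try: print(t,[(round(r['p'],2),np.round(r['position']).tolist(),int(r['region'].sum()),atz(c,r['position'],50).round().tolist()) for r in cut_out(c,t)[:3]])
    except Exception as e: print(t,e)
E
```

```text
pics
18.700000000000003 [[-9.59999047e-01  2.80001976e-01 -8.50843716e-04]
 [ 2.80003129e-01  9.59997168e-01 -1.91944789e-03]
 [ 2.79358356e-04 -2.08090705e-03 -9.99997796e-01]]
scene [[0.692, 0.722, 0.0, -375.648], [0.516, -0.495, -0.699, -188.223], [-0.504, 0.484, -0.715, 2029.685], [0.0, 0.0, 0.0, 1.0]]
polishing_pot [(0.58, [244.0, 204.0], 856, [503.0, -2.0, 50.0])]
pot_grip [(0.88, [245.0, 203.0], 866, [502.0, 2.0, 50.0])]
drive_base [(0.84, [186.0, 249.0], 2105, [519.0, -283.0, 50.0]), (0.76, [247.0, 153.0], 1389, [302.0, 198.0, 50.0]), (0.68, [129.0, 219.0], 1851, [274.0, -345.0, 50.0])]
control_box [(0.84, [308.0, 181.0], 797, [585.0, 256.0, 50.0])]
lever_handle [(0.56, [271.0, 267.0], 478, [768.0, -131.0, 50.0]), (0.53, [298.0, 157.0], 142, [463.0, 327.0, 50.0]), (0.41, [316.0, 226.0], 790, [754.0, 105.0, 50.0])]
plain_tin [(0.72, [315.0, 227.0], 804, [753.0, 101.0, 50.0]), (0.51, [112.0, 301.0], 741, [521.0, -567.0, 50.0]), (0.29, [342.0, 136.0], 455, [501.0, 560.0, 50.0])]
ring_mandrel [(0.64, [185.0, 248.0], 2190, [513.0, -283.0, 50.0])]
top [[0.004, -1.0, -0.013, 10.894], [-0.993, -0.002, -0.121, 536.537], [0.121, 0.013, -0.993, 1677.088], [0.0, 0.0, 0.0, 1.0]]
polishing_pot [(0.63, [260.0, 205.0], 585, [487.0, -1.0, 50.0]), (0.28, [193.0, 188.0], 475, [556.0, 276.0, 50.0])]
pot_grip [(0.57, [255.0, 202.0], 630, [497.0, 18.0, 50.0])]
drive_base [(0.9, [343.0, 262.0], 1437, [252.0, -342.0, 50.0]), (0.77, [328.0, 203.0], 1374, [495.0, -285.0, 50.0]), (0.68, [205.0, 256.0], 1372, [275.0, 224.0, 50.0])]
control_box [(0.93, [195.0, 185.0], 568, [567.0, 268.0, 50.0])]
lever_handle [(0.45, [191.0, 196.0], 145, [523.0, 286.0, 50.0])]
plain_tin [(0.86, [231.0, 141.0], 473, [755.0, 123.0, 50.0]), (0.3, [282.0, 144.0], 213, [746.0, -94.0, 50.0])]
ring_mandrel [(0.56, [182.0, 152.0], 230, [712.0, 329.0, 50.0])]
```

```bash
python3 - <<'E'
import cv2
a=cv2.imread('pics/both.png');b=cv2.imread('pics/top.png')
cv2.imwrite('pics/a2.png',cv2.resize(a[100:340,70:390],(800,600),interpolation=3))
cv2.imwrite('pics/b2.png',cv2.resize(b[110:320,140:420],(800,600),interpolation=3))
E
```

```text
(no output)
```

View pics/a2.png

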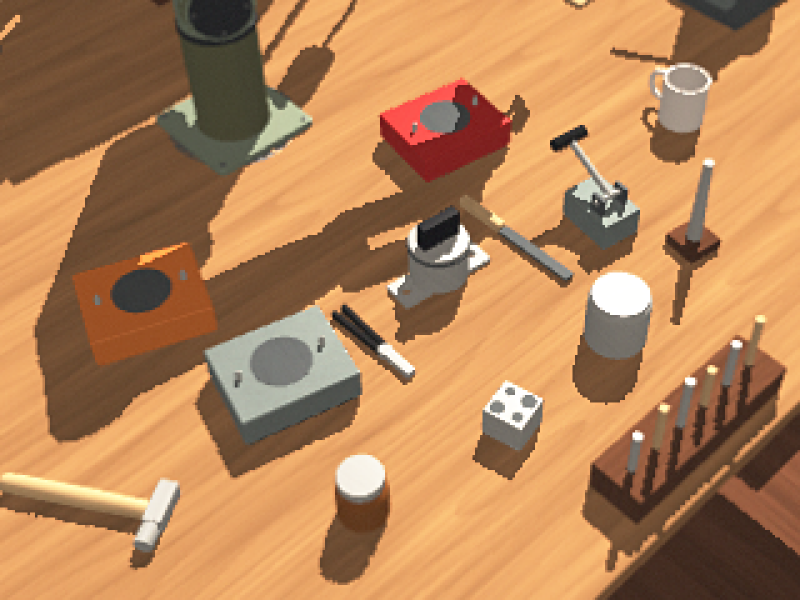

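View pics/b2.png

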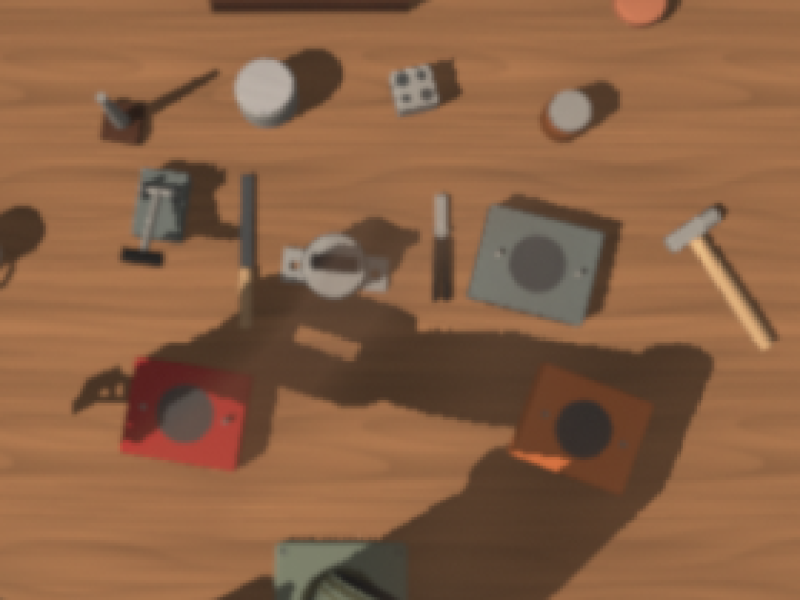

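Scene picture: the pot with lugs and bar grip is at (244,204), and the look-alike is the plain tin at (315,227). For the base, the grey one at (186,249) is right and the orange (129,219) and red (247,153) ones are decoys. The control box is at (308,181) with its handle at about (298,155). The two lug holes show in the top view at about (242,203) and (272,204), and the grey base's pegs at (315,199) and (344,205).

```bash
python3 - <<'E'
from h import *
a=shot('scene');b=shot('top')
S=lambda x,y:(x/2.5+70,y/2.5+100)
U=lambda x,y:(x*.35+140,y*.35+110)
for n,s,t in(('peg1',(238,373),(501,250)),('peg2',(321,339),(584,270)),('grip top',(439,222),(336,262)),('handle',(570,137),(142,257))):
  print(n,tri([(a,S(*s)),(b,U(*t))]).round())
h=[atz(b,U(292,263),8),atz(b,U(377,272),8)];print('holes',h)
pb=[atz(b,U(*p),72) for p in((501,250),(584,270))];print('pegs',pb)
d=h[1]-h[0];print(np.degrees(np.arctan2(d[1],d[0])));d=pb[1]-pb[0];print(np.degrees(np.arctan2(d[1],d[0])))
c=shot('wrist');print(np.array(c['T_tool_cam']).round(2).tolist(),np.array(c['camera_matrix']).tolist())
E
```

```text
peg1 [ 491. -281.   33.]
peg2 [ 516. -292.  126.]
grip top [495.   9. 112.]
handle [500. 280. 113.]
holes [array([502.03669516,  73.87034796,   8.        ]), array([488.95363989, -51.92066547,   8.        ])]
pegs [array([ 514.87119152, -227.55642986,   72.        ]), array([ 486.2990732 , -346.47893842,   72.        ])]
-95.93777202321893
-103.50972528971171
[[0.0, -0.94, -0.33, 85.35], [1.0, 0.0, -0.0, 0.28], [0.0, -0.33, 0.94, -142.55], [0.0, 0.0, 0.0, 1.0]] [[265.4869625149702, 0.0, 254.99693243479203], [0.0, 265.4869625149702, 189.27700439601784], [0.0, 0.0, 1.0]]
```

>>> move_arm(moves="0 0 1.394 -472 -426 -40 -1;0 0 1.394 -472 -426 -40 -1;0 0 1.394 -472 -426 -40 -1;0 0 1.394 -472 -426 -40 -1;0 0 1.394 -472 -426 -40 -1;0 0 1.394 -472 -426 -40 -1;0 0 1.394 -472 -426 -40 -1;0 0 1.394 -472 -426 -40 -1;0 0 1.394 -472 -426 -40 -1;0 0 1.394 -472 -426 -40 -1")

```text
clock: 1.95
eef_pos: [423.8, 125.4, 263.3]
orientation: [[0.111, 0.994, 0.001], [0.994, -0.111, 0.0], [0.001, 0.001, -1.0]]
wrist_force: [1.7, 0.8, -0.4]
width: 85.2
grasp_force: 0.0
```

```bash
cat >> h.py <<'E'
import pickle
def keep(n,c):
    pickle.dump({k:c[k] for k in('image','camera_matrix','dist','cfw')},open(n+'.pkl','wb'))
def load(n): return pickle.load(open(n+'.pkl','rb'))
E
python3 - <<'E'
from h import *
c=shot('wrist');keep('w1',c);print([(r['p'],r['position']) for r in cut_out(c,'pot_grip')])
E
```

```text
[(0.63, [310.7, 224.0]), (0.3, [320.2, 136.3])]
```

>>> move_arm(moves="0 0 0 -105 83 0 -1;0 0 0 -105 83 0 -1;0 0 0 -105 83 0 -1;0 0 0 -105 83 0 -1;0 0 0 -105 83 0 -1")

```text
clock: 2.55
eef_pos: [494.1, 14.4, 262.3]
orientation: [[0.107, 0.994, -0.001], [0.994, -0.107, 0.001], [0.001, -0.001, -1.0]]
wrist_force: [0.8, 1.0, -0.6]
width: 85.4
grasp_force: 0.0
```

```bash
python3 - <<'E'
from h import *
c=shot('wrist');keep('w2',c);print([(r['p'],r['position']) for r in cut_out(c,'pot_grip')])
print(pose()[:3,3])
a=load('w1')['image'];save('w12',cv2.resize(np.vstack([a,c['image']]),(448,600) if 0 else (400,600)) if 0 else np.vstack([cv2.resize(a,(400,300)),cv2.resize(c['image'],(400,300))]))
save('w2',c['image'])
E
```

```text
[(0.58, [252.6, 157.2])]
[493.6424286   15.33343035 262.45742305]
```

View pics/w2.png

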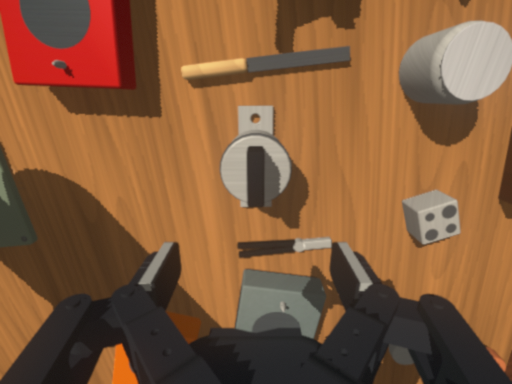

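The close view (512x384) confirms the choice: the round pot has a lug hole at (255,118) and a black bar grip at (256,177). The tin is at upper right. Next I fit the bar in both wrist views.

```bash
cat > fit.py <<'E'
from h import *
from scipy.optimize import minimize
def comp(c,seed,th=60):
    m=(c['image'].max(2)<th).astype(np.uint8)
    n,l=cv2.connectedComponents(m); ys,xs=np.nonzero(m)
    i=np.argmin((xs-seed[0])**2+(ys-seed[1])**2); return l==l[ys[i],xs[i]]
def hullmask(c,P,s=4):
    p=proj(c,P); h=cv2.convexHull(((p+.5)*s).astype(np.float32).reshape(-1,1,2)); m=np.zeros((384*s,512*s),np.uint8)
    cv2.fillConvexPoly(m,h.astype(np.int32),1); return cv2.resize(m.astype(np.float32),(512,384),interpolation=cv2.INTER_AREA)
def fit(views,pts,x0,step):
    def f(x):
        P=pts(x);r=0
        for c,m in views:
            h=hullmask(c,P); r+=np.abs(h-m).sum()/m.sum()
        return r
    best=None
    s=np.vstack([x0]+[np.array(x0)+np.eye(len(x0))[i]*step[i] for i in range(len(x0))])
    return minimize(f,x0,method='Nelder-Mead',options=dict(initial_simplex=s,maxiter=300,xatol=.02,fatol=1e-4))
def box(cx,cy,yaw,hx,hy,z0,z1):
    c,s=np.cos(yaw),np.sin(yaw)
    return np.array([[cx+c*a-s*b,cy+s*a+c*b,z] for a in(-hx,hx) for b in(-hy,hy) for z in(z0,z1)])
E
python3 - <<'E'
from fit import *
V=[]
for n,s in(('w1',(310,224)),('w2',(256,177))):
    c=load(n);m=comp(c,s);ys,xs=np.nonzero(m);print(n,m.sum(),xs.min(),xs.max(),ys.min(),ys.max());V.append((c,m))
pts=lambda x:box(x[0],x[1],x[2],10,33,x[3]-42,x[3])
for v in(V,V[1:],V[:1]):
    r=fit(v,pts,[495,11,-.1,120],[8,8,.1,8]);print(r.x.round(3),r.fun)
c=V[1][0]; print('hole',atz(c,(255,118),8))
E
```

```text
w1 894 309 328 226 279
w2 847 249 263 148 205
[ 4.94126e+02  6.10900e+00 -5.10000e-02  1.12570e+02] 0.6051010078999707
[ 4.9252e+02 -3.8970e+00 -1.0700e-01  7.2552e+01] 0.08958087367178276
[ 5.08035e+02 -3.42410e+01 -1.15000e-01  5.57290e+01] 0.10892058165548098
hole [499.07310014  70.9961433    8.        ]
```

```bash
python3 - <<'E'
from fit import *
for n,s in(('w1',(310,224)),('w2',(256,177))):
    c=load(n);m=comp(c,s)
    for z in(120,):
        r=fit([(c,m)],lambda x:box(x[0],x[1],x[2],10,33,z-42,z),[495,11,-.1],[8,8,.1]);print(n,z,r.x.round(3),r.fun)
    print(np.linalg.inv(c['cfw']).round(2).tolist())
c=shot('wrist');print(np.linalg.inv(c['cfw']).round(2).tolist(), np.abs(c['image'].astype(int)-load('w2')['image']).max());keep('w3',c);m=comp(c,(256,177));r=fit([(c,m)],lambda x:box(x[0],x[1],x[2],10,33,120-42,120),[495,11,-.1],[8,8,.1]);print(r.x,r.fun,readout.state()['clock'])
E
```

```text
w1 120 [4.9416e+02 7.8850e+00 9.0000e-03] 0.3334731543624161
[[0.99, -0.1, -0.03, 432.25], [-0.11, -0.94, -0.33, 209.86], [0.0, 0.33, -0.94, 405.86], [0.0, 0.0, 0.0, 1.0]]
w2 120 [ 4.9438e+02  1.1114e+01 -1.2400e-01] 0.3266676505312869
[[0.99, -0.1, -0.04, 502.61], [-0.11, -0.94, -0.33, 98.78], [-0.0, 0.33, -0.94, 404.96], [0.0, 0.0, 0.0, 1.0]]
[[0.99, -0.1, -0.04, 501.94], [-0.11, -0.94, -0.33, 99.78], [-0.0, 0.33, -0.94, 405.06], [0.0, 0.0, 0.0, 1.0]] 76
[ 4.94218840e+02  1.12486650e+01 -8.81137582e-02] 0.29804913294797686 2.7
```

```bash
python3 - <<'E'
from fit import *
V=[]
c=load('w3');print(c['image'][175,238:275].max(1).tolist(),c['image'][135:215,256].max(1).tolist())
for th in (75,95,115):
  V=[]
  for n,s in(('w1',(315,250)),('w3',(256,177))):
    c=load(n);m=comp(c,s,th);ys,xs=np.nonzero(m);print(th,n,m.sum(),xs.min(),xs.max(),ys.min(),ys.max());V.append((c,m))
    r=fit([(c,m)],lambda x:box(x[0],x[1],x[2],10,33,78,120),[495,11,-.1],[8,8,.1]);print(n,r.x.round(3),r.fun)
  r=fit(V,lambda x:box(x[0],x[1],x[2],10,33,x[3]-42,x[3]),[495,11,-.1,120],[8,8,.1,8]);print(r.x.round(3),r.fun)
E
```

```text
[181, 181, 181, 181, 181, 181, 181, 177, 158, 117, 73, 57, 57, 57, 56, 56, 55, 55, 56, 56, 55, 56, 55, 55, 54, 54, 63, 77, 87, 90, 90, 90, 90, 89, 90, 90, 89] [113, 155, 190, 194, 186, 185, 187, 187, 186, 184, 173, 140, 84, 58, 57, 56, 56, 57, 59, 59, 58, 58, 57, 58, 57, 57, 56, 57, 57, 57, 57, 56, 57, 56, 56, 56, 56, 56, 56, 55, 56, 55, 55, 57, 55, 54, 55, 56, 55, 55, 55, 55, 55, 55, 54, 55, 54, 55, 56, 55, 54, 55, 55, 55, 54, 55, 55, 55, 55, 55, 54, 57, 76, 126, 173, 188, 191, 191, 190, 191]
75 w1 41838 0 511 200 383
w1 [ 4.97406e+02  3.58300e+00 -8.50000e-02] 0.9764194631674554
75 w3 962 248 264 148 207
w3 [ 4.93773e+02  9.46400e+00 -7.10000e-02] 0.16424116424116425
[ 4.93079e+02  5.17500e+00 -1.07000e-01  1.01534e+02] 1.044674012518735
95 w1 47340 0 511 199 383
w1 [ 4.96745e+02  1.94900e+00 -9.00000e-02] 0.9750462082805239
95 w3 2898 248 307 147 227
w3 [5.05195e+02 1.24700e+00 3.41000e-01] 0.5887465493443754
[ 4.96068e+02  1.02580e+01 -6.00000e-02  1.29757e+02] 1.601015302936075
115 w1 48932 0 511 198 383
w1 [ 4.9789e+02 -1.9700e+00 -1.2200e-01] 0.9751313046677021
115 w3 3083 247 308 147 228
w3 [513.593 -13.138   0.812] 0.5720280570872527
[ 4.95730e+02  1.04960e+01 -5.80000e-02  1.29012e+02] 1.6166185815625722
```

```bash
python3 - <<'E'
from h import *
for i in range(4):
  c=shot('wrist'); print(pose()[:3,3].round(2), readout.state()['qvel'])
E
```

```text
[493.69  15.4  262.66] [ 0.03758401 -0.11421946 -0.27369727 -0.17582625  0.0500145  -0.03440083]
[493.78  15.33 262.76] [-0.21137119  0.07874098 -0.18391653 -0.03501029  0.03849291 -0.05065818]
[493.89  15.18 262.81] [-0.15096039  0.12809662 -0.19456208 -0.08528129 -0.10670364 -0.02989855]
[493.99  15.   262.83] [-0.32519363  0.12804865 -0.16576296 -0.01496578 -0.0869107   0.01640089]
```

>>> move_arm(moves="0 0 -0.025 -4 0 45 -1;0 0 -0.025 -4 0 90 -1;0 0 -0.025 -4 0 90 -1;0 0 -0.025 -4 0 90 -1;0 0 -0.025 -4 0 90 -1")

```text
clock: 3.4
eef_pos: [495.9, 10.0, 175.4]
orientation: [[0.082, 0.997, 0.005], [0.997, -0.082, -0.001], [-0.0, 0.005, -1.0]]
wrist_force: [0.2, -0.3, -0.5]
width: 85.6
grasp_force: 0.0
```

```bash
python3 - <<'E'
from fit import *
for i in range(3): c=shot('wrist'); 
print(pose().round(3))
keep('w4',c)
p=proj(c,[494,9.5,120])[0];print(p);m=comp(c,p,72);ys,xs=np.nonzero(m);print(m.sum(),xs.min(),xs.max(),ys.min(),ys.max())
im=c['image'].copy()
for q in proj(c,box(494,9.5,-.08,10,33,78,120)): cv2.circle(im,tuple(int(v) for v in q.round()),2,(255,0,0),-1)
save('w4',im)
E
```

```text
[[ 8.20000e-02  9.97000e-01  5.00000e-03  4.95769e+02]
 [ 9.97000e-01 -8.20000e-02 -1.00000e-03  9.88800e+00]
 [-0.00000e+00  5.00000e-03 -1.00000e+00  1.75281e+02]
 [ 0.00000e+00  0.00000e+00  0.00000e+00  1.00000e+00]]
[253.02432823 208.68580077]
1907 241 265 158 240
```

View pics/w4.png

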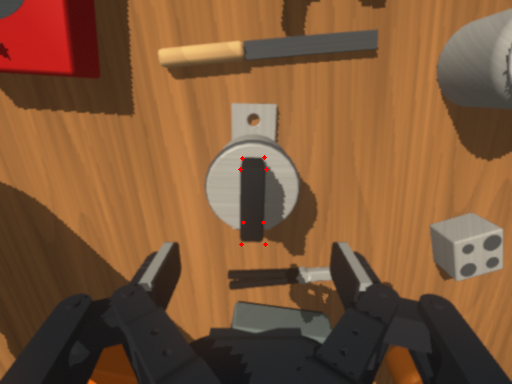

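The bar's red projection at (494, 9.5), yaw -0.08, top 120 overlays the black grip, (241-265, 158-240), to within about a pixel or two. That confirms position and height from two wrist heights, so I descend and grip.

>>> move_arm(moves="0 0 0 0 -2 30 -1;0 0 0 0 -2 60 -1;0 0 0 0 -2 80 -1;0 0 0 0 -2 87 -1;0 0 0 0 -2 87 -1;0 0 0 0 -2 87 1;0 0 0 0 -2 87 1;0 0 0 0 -2 87 1;0 0 0 0 -2 87 1;0 0 0 0 -2 87 1", squeeze=60)

```text
clock: 4.55
eef_pos: [492.6, 10.1, 86.4]
orientation: [[0.082, 0.997, 0.002], [0.997, -0.082, -0.0], [-0.0, 0.002, -1.0]]
wrist_force: [-0.1, -0.2, 3.9]
width: 19.3
grasp_force: 61.0
```

>>> move_arm(moves="0 0 0 0 0 0 1;0 0 0 0 0 0 1;0 0 0 0 0 0 1;0 0 0 0 0 -10 1;0 0 0 0 0 -20 1;0 0 0 0 0 -40 1;0 0 0 0 0 -60 1;0 0 0 0 0 -80 1;0 0 0 0 0 -100 1;0 0 0 0 0 -100 1")

```text
clock: 5.55
eef_pos: [493.7, 9.9, 188.5]
orientation: [[0.082, 0.997, 0.006], [0.997, -0.082, -0.001], [-0.001, 0.006, -1.0]]
wrist_force: [1.1, 0.0, -4.6]
width: 18.9
grasp_force: 59.9
```

>>> move_arm(moves="0 0 0.02 -12 1 -10 1;0 0 0.04 -35 3 -20 1;0 0 0.06 -70 7 -30 1;0 0 0.08 -110 11 -40 1;0 0 0.1 -152 15 -50 1;0 0 0.12 -195 19 -60 1;0 0 0.14 -238 23 -60 1;0 0 0.153 -280 27 -60 1;0 0 0.153 -318 31 -60 1;0 0 0.153 -345 34 -60 1", squeeze=90)

```text
clock: 6.55
eef_pos: [495.5, -339.5, 243.7]
orientation: [[0.236, 0.972, -0.003], [0.972, -0.236, 0.001], [0.0, -0.004, -1.0]]
wrist_force: [-0.4, 0.4, -5.2]
width: 18.8
grasp_force: 90.8
```

>>> move_arm(moves="0 0 0 -20 0 0 1;0 0 0 -33 -2 0 1;0 0 0 -40 -2 0 1;0 0 0 -43 -2 0 1;0 0 0 -43 -2 0 1;0 0 0 -43 -2 0 1;0 0 0 -43 -2 0 1")

```text
clock: 7.25
eef_pos: [486.0, -376.8, 245.9]
orientation: [[0.232, 0.973, 0.0], [0.973, -0.232, 0.0], [0.0, 0.0, -1.0]]
wrist_force: [0.8, 0.1, -4.8]
width: 18.9
grasp_force: 90.8
```

```bash
python3 - <<'E'
from fit import *
for i in range(3): c=shot('wrist')
print(pose().round(3), readout.state()['clock']);keep('w5',c)
im=c['image'].copy();save('w5',im)
# predictions of peg tips
for P in((514.9,-227.6,72),(486.3,-346.5,72)): print(proj(c,P))
E
```

```text
[[ 2.32000e-01  9.73000e-01  0.00000e+00  4.85849e+02]
 [ 9.73000e-01 -2.32000e-01 -0.00000e+00 -3.77182e+02]
 [ 0.00000e+00  0.00000e+00 -1.00000e+00  2.45829e+02]
 [ 0.00000e+00  0.00000e+00  0.00000e+00  1.00000e+00]] 7.4
[[249.65885511  30.61268739]]
[[250.05568439 145.93649163]]
```

View pics/w5.png

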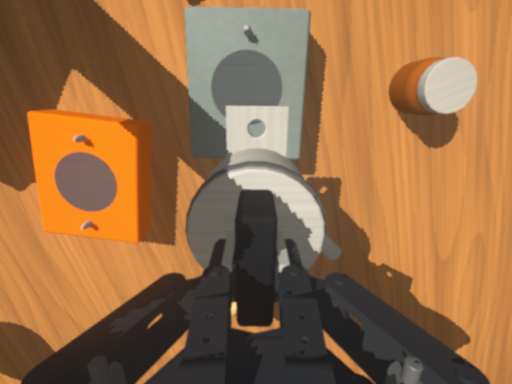

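The grey base is at top centre: its near peg stands at about (250,35) and the far peg is hidden behind the held pot. The pot's lug hole is at (257,128), and the orange decoy is at left. I shift sideways to see both pegs.

>>> move_arm(moves="0 0 0 5 20 0 1;0 0 0 10 55 0 1;0 0 0 20 90 0 1;0 0 0 20 112 0 1;0 0 0 20 120 0 1;0 0 0 20 120 0 1;0 0 0 20 120 0 1")

```text
clock: 8.1
eef_pos: [606.0, -386.1, 245.3]
orientation: [[0.233, 0.972, -0.002], [0.972, -0.233, 0.001], [0.0, -0.002, -1.0]]
wrist_force: [-0.6, -1.1, -5.6]
width: 18.8
grasp_force: 90.7
```

```bash
python3 - <<'E'
from fit import *
for i in range(3): c=shot('wrist')
print(pose().round(3), readout.state()['clock']);keep('w6',c)
a=load('w5')
A=cv2.resize(c['image'][0:220,90:320],(460,440),interpolation=2)
B=cv2.resize(a['image'][0:150,210:300],(264,440),interpolation=2)
save('w6',np.hstack([A,B]))
E
```

```text
[[ 2.34000e-01  9.72000e-01 -1.00000e-03  6.05890e+02]
 [ 9.72000e-01 -2.34000e-01  0.00000e+00 -3.86377e+02]
 [ 0.00000e+00 -1.00000e-03 -1.00000e+00  2.45878e+02]
 [ 0.00000e+00  0.00000e+00  0.00000e+00  1.00000e+00]] 8.25
```

View pics/w6.png

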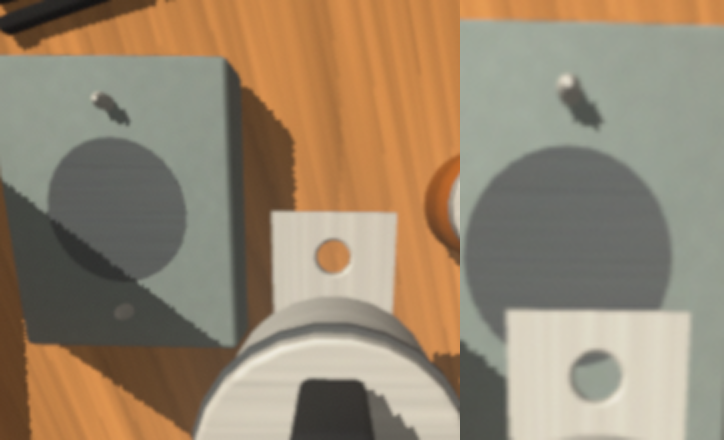

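The left crop shows peg 1 at (96,97) and peg 2 at (123,311) in crop pixels, the base disc centred at (118,209), and the lug hole at (333,257). The right crop shows peg 1 at (106,78) and the hole at (136,376).

```bash
python3 - <<'E'
from fit import *
a=load('w5');c=load('w6')
A=lambda x,y:(x/2+90-.25,y/2-.25); B=lambda x,y:(210+x/2.933-.3,y/2.933-.3)
print('tri peg1',tri([(a,B(106,78)),(c,A(96,97))]))
p1=atz(c,A(96,97),72);p1b=atz(a,B(106,78),72);p2=atz(c,A(123,309),72);p2b=atz(c,A(123,312),65)
print('p1',p1,p1b,'p2',p2,p2b,'disc',atz(c,A(117.5,209.5),55))
print('mid',(p1+p2)/2,'len',np.linalg.norm(p1-p2),'yaw',np.arctan2(-(p1-p2)[0],(p1-p2)[1]))
# disc blob both views, fitted
for n,v in(('w5',a),('w6',c)):
    Ti=np.linalg.inv(v['cfw']);
# corners of base top in A
for q in((232,57),(236,346),(27,342)): print('corner',atz(c,A(*q),55))
# hole in tool frame: top surface of lug plate z = tcp-86.4+8
for v,px,T in((a,B(136,376),(485.849,-377.182,245.829)),(c,A(333,257),(605.89,-386.377,245.878))):
    h=atz(v,px,T[2]-78.4); y=.233; R=np.array([[.233,.972],[.972,-.233]])
    print('hole tool xy',R.T@(h[:2]-np.array(T[:2])))
E
```

```text
tri peg1 [ 512.01958995 -222.39431544   67.46490293]
p1 [ 513.62550707 -224.23525073   72.        ] [ 511.96362439 -222.72286803   72.        ] p2 [ 487.20935934 -337.26977182   72.        ] [ 483.48922398 -339.7921358    65.        ] disc [ 498.04201746 -280.91625921   55.        ]
mid [ 500.41743321 -280.75251127   72.        ] len 116.08021286632251 yaw -0.22957947298774917
corner [ 588.64577524 -219.43508618   55.        ]
corner [ 543.11162203 -379.52976982   55.        ]
corner [ 410.13430409 -344.63372243   55.        ]
hole tool xy [6.13038117e+01 8.64198377e-03]
hole tool xy [6.09778698e+01 5.15252440e-02]
```

>>> move_arm(moves="0 0 0 8 -15 0 1;0 0 0 24 -42 0 1;0 0 0 44 -76 0 1;0 0 0 62 -105 0 1;0 0 0 72 -122 20 1;0 0 0 76 -129 45 1;0 0 0 76 -129 65 1;0 0 0 76 -129 74 1;0 0 0 76 -129 74 1;0 0 0 76 -129 74 1")

```text
clock: 9.25
eef_pos: [499.7, -283.1, 172.9]
orientation: [[0.233, 0.972, 0.002], [0.972, -0.233, -0.001], [-0.001, 0.002, -1.0]]
wrist_force: [1.1, -0.8, -5.2]
width: 18.9
grasp_force: 90.8
```

```bash
python3 - <<'E'
from fit import *
for i in range(3): c=shot('wrist')
print(pose().round(3), readout.state()['clock']);keep('w7',c)
save('w7',cv2.resize(c['image'][20:170,170:340],(680,600),interpolation=2))
E
```

```text
[[ 2.33000e-01  9.72000e-01  3.00000e-03  5.00202e+02]
 [ 9.72000e-01 -2.33000e-01 -2.00000e-03 -2.83222e+02]
 [-1.00000e-03  3.00000e-03 -1.00000e+00  1.73373e+02]
 [ 0.00000e+00  0.00000e+00  0.00000e+00  1.00000e+00]] 9.4
```

View pics/w7.png

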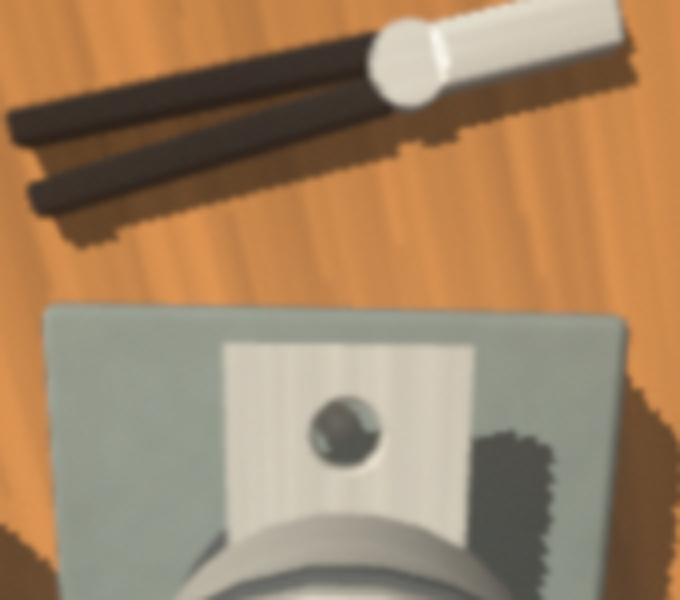

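The near lug hole is at (345,431) in the crop with the dark peg inside it, centred at about (342,425). The base's far corners are (45,305) and (626,318), and the lug's far corners are (223,343) and (474,346).

```bash
python3 - <<'E'
from fit import *
c=load('w7');A=lambda x,y:(170+x/4-.4,20+y/4-.4)
R=np.array([[.233,.972],[.972,-.233]]);t=np.array([500.2,-283.2])
f=lambda px,z:(R.T@(atz(c,A(*px),z)[:2]-t)).round(1)
print('base corners tool',f((45,305),55),f((626,318),55))
print('lug corners',f((223,343),95),f((474,346),95),'hole top',f((345,431),95))
im=c['image']
for z in(72,65,55):
  for px in((342,415),(342,431)): print(z,px,f(px,z))
S=np.array([proj(c,[*(t+R@np.array([61,y])),z])[0] for z in(95,72,55) for y in(-2,0,2)]);print(((S+.4-[170,20])*4).round())
save('w7b',cv2.resize(cv2.convertScaleAbs(c['image'][112:144,236:276],alpha=1.6),(600,480),interpolation=2))
E
```

```text
base corners tool [ 86.1 -69.4] [83.2 66.1]
lug corners [ 78.6 -24.1] [78.1 25.9] hole top [61.4  0.2]
72 (342, 415) [62.5 -0.3]
72 (342, 431) [59.  -0.3]
65 (342, 415) [61.8 -0.3]
65 (342, 431) [58.2 -0.3]
55 (342, 415) [60.9 -0.3]
55 (342, 431) [57.1 -0.3]
[[334. 433.]
 [344. 433.]
 [354. 433.]
 [335. 422.]
 [344. 422.]
 [352. 422.]
 [335. 415.]
 [343. 415.]
 [352. 415.]]
```

View pics/w7b.png

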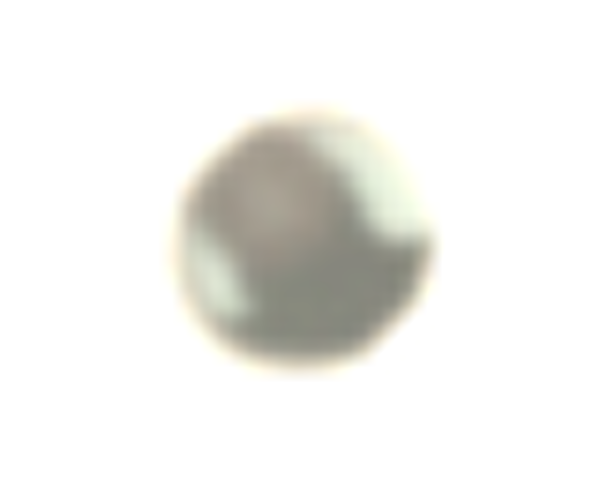

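The blow-up shows the peg tip at about (275,205) inside the hole centred at (305,235), about 1.6 mm towards -y of the tool. The base edges agree, so I shift y by -1.5 and x by -0.5 and lower slowly.

>>> move_arm(moves="0 0 0 -0.5 -1.5 0 1;0 0 0 -0.5 -1.5 4 1;0 0 0 -0.5 -1.5 8 1;0 0 0 -0.5 -1.5 12 1;0 0 0 -0.5 -1.5 15 1;0 0 0 -0.5 -1.5 18 1;0 0 0 -0.5 -1.5 20 1;0 0 0 -0.5 -1.5 22 1;0 0 0 -0.5 -1.5 22 1;0 0 0 -0.5 -1.5 22 1")

```text
clock: 10.4
eef_pos: [497.7, -282.5, 149.7]
orientation: [[0.233, 0.973, 0.0], [0.973, -0.233, -0.0], [-0.0, 0.0, -1.0]]
wrist_force: [-0.6, -0.4, -4.9]
width: 18.9
grasp_force: 90.8
```

>>> move_arm(moves="0 0 0 0 0 2 1;0 0 0 0 0 4 1;0 0 0 0 0 6 1;0 0 0 0 0 7 1;0 0 0 0 0 8 1;0 0 0 0 0 9 1;0 0 0 0 0 9 1;0 0 0 0 0 9 1")

```text
clock: 11.2
eef_pos: [497.8, -282.5, 141.4]
orientation: [[0.233, 0.973, 0.0], [0.973, -0.233, -0.0], [-0.0, 0.0, -1.0]]
wrist_force: [-1.6, 1.4, 1.5]
width: 18.8
grasp_force: 91.6
```

>>> move_arm(moves="0 0 0 0 0 0 -1;0 0 0 0 0 0 -1;0 0 0 0 0 0 -1;0 0 0 0 0 0 -1;0 0 0 0 0 0 -1;0 0 0 0 0 -20 -1;0 0 0 0 0 -50 -1;0 0 0 0 0 -90 -1;0 0 0 0 0 -120 -1;0 0 0 0 0 -120 -1")

```text
clock: 12.2
eef_pos: [500.4, -284.6, 267.1]
orientation: [[0.233, 0.972, 0.009], [0.973, -0.233, -0.007], [-0.005, 0.011, -1.0]]
wrist_force: [0.3, -0.5, 1.3]
width: 85.3
grasp_force: 0.0
```

```bash
python3 - <<'E'
from fit import *
for i in range(2): c=shot('wrist')
print(pose().round(3), readout.state()['clock']);keep('w8',c)
cx,cy=498.1,-281.5
p=proj(c,[cx,cy,175])[0];m=comp(c,p,72);ys,xs=np.nonzero(m);print(m.sum(),xs.min(),xs.max(),ys.min(),ys.max())
r=fit([(c,m)],lambda x:box(x[0],x[1],x[2],10,33,x[3]-42,x[3]),[cx,cy,-.235,175],[4,4,.05,8]);print(r.x,r.fun)
im=c['image'].copy()
for q in proj(c,box(cx,cy,-.235,25,78,55,63)[1::2]): cv2.circle(im,tuple(int(v) for v in q.round()),1,(255,0,0),-1)
for q in proj(c,box(cx,cy,-.235,70,85,55,55)): cv2.circle(im,tuple(int(v) for v in q.round()),1,(0,0,255),-1)
save('w8',cv2.resize(im[60:260,150:350],(600,600),interpolation=2))
E
```

```text
[[ 2.33000e-01  9.73000e-01  2.00000e-03  4.97973e+02]
 [ 9.73000e-01 -2.33000e-01 -1.00000e-03 -2.82680e+02]
 [-1.00000e-03  2.00000e-03 -1.00000e+00  2.61528e+02]
 [ 0.00000e+00  0.00000e+00  0.00000e+00  1.00000e+00]] 12.3
1431 243 264 151 222
[ 4.96454265e+02 -2.88216266e+02 -2.48506619e-01  1.57672340e+02] 0.03245108315863033
```

View pics/w8.png

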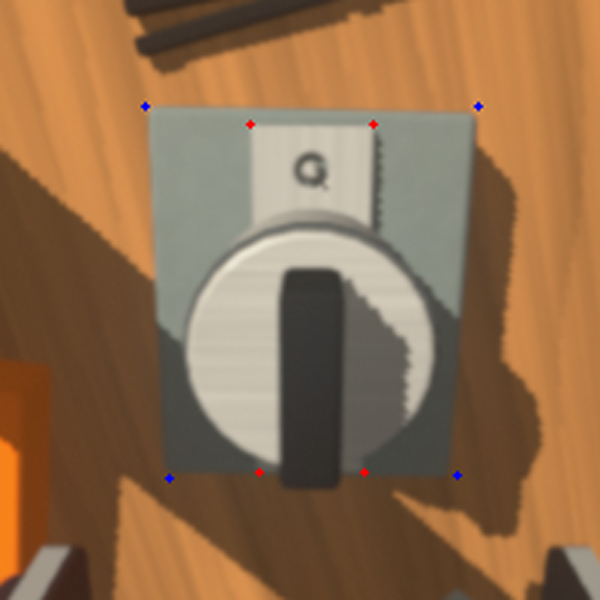

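The pot is seated: the lug lies at the predicted plate corners (red), a peg shows in the near hole at (310,170), and the fingers are open. Next I go to the control box.

>>> move_arm(moves="0 0 0 30 -8 0 -1;0 0 0 75 -19 -5 -1;0 0 0 120 -31 -5 0;0 0 0 165 -43 -5 1;0 0 0 210 -54 -5 1;0 0 0 255 -66 -5 1;0 0 0 300 -77 -5 1;0 0 0 345 -89 -5 1;0 0 0 390 -100 -5 1;0 0 0 430 -111 -5 1", squeeze=40)

```text
clock: 13.3
eef_pos: [488.1, 163.6, 263.3]
orientation: [[0.232, 0.973, -0.004], [0.973, -0.232, -0.0], [-0.001, -0.004, -1.0]]
wrist_force: [1.2, -0.0, -0.8]
width: -0.2
grasp_force: 0.0
```

>>> move_arm(moves="0 0 0 0 0 0 1;0 0 0 0 0 0 1;0 0 0 0 0 0 1;0 0 0 0 0 0 1;0 0 0 0 0 0 1;0 0 0 0 0 0 1")

```text
clock: 13.9
eef_pos: [490.0, 160.7, 265.7]
orientation: [[0.235, 0.972, 0.0], [0.972, -0.235, -0.0], [-0.0, 0.0, -1.0]]
wrist_force: [-0.2, -0.3, 0.2]
width: -0.2
grasp_force: 0.0
```

```bash
python3 - <<'E'
from fit import *
for i in range(2): c=shot('wrist')
print(pose().round(3), readout.state()['clock'],readout.state()['width']);keep('w9',c)
save('w9',c['image']);print(proj(c,[500,280,113]))
E
```

```text
[[ 2.34000e-01  9.72000e-01  0.00000e+00  4.89956e+02]
 [ 9.72000e-01 -2.34000e-01  0.00000e+00  1.61002e+02]
 [ 0.00000e+00  0.00000e+00 -1.00000e+00  2.65792e+02]
 [ 0.00000e+00  0.00000e+00  0.00000e+00  1.00000e+00]] 14.0 -0.1303222546097509
[[237.94349208  63.0448314 ]]
```

View pics/w9.png

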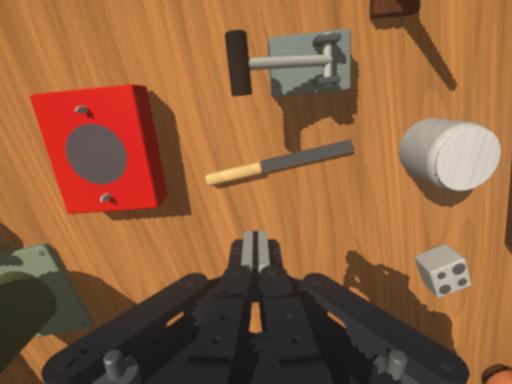

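The black T handle spans (234,31) to (242,95), centred at (238,63), which matches the two-camera estimate (500, 280, 113). The pivot is at about (327,60).

```bash
python3 - <<'E'
from fit import *
c=load('w9')
m=comp(c,(238,63),75);ys,xs=np.nonzero(m);print(m.sum(),xs.min(),xs.max(),ys.min(),ys.max(),xs.mean(),ys.mean())
h=atz(c,(xs.mean(),ys.mean()),113);p=atz(c,(327,60),72);d=p-h
print('handle',h,'pivot',p,np.linalg.norm(d[:2]),'yaw',np.arctan2(d[1],d[0]))
a,b=atz(c,(234.5,31),113),atz(c,(242,95),113);e=a-b;print(np.linalg.norm(e),'bar yaw',np.arctan2(-e[0],e[1]))
def pts(x):
    cs,s=np.cos(x[2]),np.sin(x[2]);t=np.linspace(0,6.283,25)
    return np.array([[x[0]+cs*11*np.cos(q)-s*l,x[1]+s*11*np.cos(q)+cs*l,113+11*np.sin(q)] for q in t for l in(-30,30)])
r=fit([(c,m)],pts,[h[0],h[1],-.2],[5,5,.1]);print(r.x,r.fun)
E
```

```text
1217 226 250 31 94 238.1824157764996 62.10188989317995
handle [500.45871687 280.79606513 113.        ] pivot [599.72675962 264.38536135  72.        ] 100.61538405964883 yaw -0.16383528733444672
60.35031091896062 bar yaw -0.12820328118746327
[ 5.00813555e+02  2.77899774e+02 -1.18121710e-01] 0.1860620377978636
```

>>> move_arm(moves="0 0 0 30 -6 0 1;0 0 0 70 -14 0 1;0 0 0 100 -19 20 1;0 0 0 117 -22 50 1;0 0 0 117 -22 85 1;0 0 0 117 -22 110 1;0 0 0 117 -22 120 1;0 0 0 117 -22 120 1;0 0 0 117 -22 120 1;0 0 0 117 -22 120 1")

```text
clock: 15.0
eef_pos: [497.2, 280.9, 147.9]
orientation: [[0.233, 0.972, 0.004], [0.972, -0.233, 0.001], [0.002, 0.003, -1.0]]
wrist_force: [-0.2, 0.6, -0.2]
width: 0.2
grasp_force: 0.0
```

>>> move_arm(moves="0 0 0 0 0 10 1;0 0 0 0 0 18 1;0 0 0 0 0 24 1;0 0 0 0 0 28 1;0 0 0 0 0 32 1;0 0 0 0 0 36 1;0 0 0 0 0 39 1;0 0 0 0 0 39 1;0 0 0 0 0 39 1;0 0 0 0 0 39 1")

```text
clock: 16.0
eef_pos: [494.0, 281.0, 107.1]
orientation: [[0.233, 0.973, -0.004], [0.973, -0.233, 0.0], [-0.0, -0.004, -1.0]]
wrist_force: [-5.8, 0.2, 8.0]
width: 0.0
grasp_force: 4.3
```

```bash
python3 - <<'E'
from fit import *
for i in range(2): c=shot('wrist')
s=readout.state();print(s['eef_pos'],s['wrist_force'],s['clock']);keep('w10',c)
A=cv2.resize(c['image'],(512,384))
save('w10',A)
E
```

```text
[494.04722806 281.01009334 107.19356852] [-5.52402536  1.38593332  8.51905341] 16.1
```

>>> move_arm(moves="0 0 0 0 0 2 1;0 0 0 0 0 4 1;0 0 0 0 0 4 1;0 0 0 0 0 4 1;0 0 0 0 0 4 1;0 0 0 0 0 4 1")

```text
clock: 16.7
eef_pos: [494.1, 281.1, 103.3]
orientation: [[0.233, 0.973, -0.003], [0.973, -0.233, 0.001], [-0.0, -0.003, -1.0]]
wrist_force: [-6.2, 1.2, 9.5]
width: -0.1
grasp_force: 4.5
```

```bash
python3 - <<'E'
from fit import *
s=readout.state();print(s['eef_pos'],s['wrist_force'],s['grasp_force'],s['clock'])
for n in('scene','top','wrist'):
  c=shot(n);print(n)
  for t in('lever_handle','run_lever','control_box','polishing_pot','pot_grip'):
    print(t,[(round(r['p'],2),r['position'],int(r['region'].sum())) for r in cut_out(c,t)[:2]])
  for x,z in((0,113),(-7,92),(-9,70)): print('pred',proj(c,[500.5+x*.99,279.5-x*.14,z]).round(1))
  print('pot grip pred',proj(c,[498.1,-281.5,160]).round(1))
  if n=='wrist':
    keep('w11',c)
    # brightness rows just beyond the finger on the bar's +y end
    g=c['image'].max(2)
    for th in(0,):
      for x,z in((-3.5,103),(-7,92),(-8.5,81)):
        e=proj(c,[500.5+x+.14*30,279.5-x*.14+30,z]).round().astype(int)[0];print('bar end pred',e)
    print(g[150:260:4,200:300:4])
E
```

```text
[494.09549274 281.12636873 103.32358969] [-6.18095174  1.23131404  9.54353601] 4.470830149948597 16.7
scene
lever_handle [(0.7, [299.7, 161.1], 126)]
run_lever [(0.59, [303.8, 161.3], 96)]
control_box [(0.86, [307.2, 180.8], 785)]
polishing_pot [(0.6, [177.7, 237.3], 1189)]
pot_grip [(0.69, [181.8, 237.6], 1116)]
pred [[297.5 155. ]]
pred [[295.9 158.1]]
pred [[295.2 162.1]]
pot grip pred [[179.1 223.6]]
top
lever_handle []
run_lever [(0.4, [192.6, 179.4], 12), (0.3, [284.7, 143.1], 257)]
control_box [(0.77, [195.0, 177.9], 321)]
polishing_pot [(0.64, [328.0, 204.9], 625)]
pot_grip [(0.63, [328.9, 200.3], 658), (0.5, [195.0, 180.7], 58)]
pred [[189.6 199.7]]
pred [[190.2 201.9]]
pred [[191.  202.9]]
pot grip pred [[332.2 199.3]]
wrist
lever_handle [(0.92, [302.5, 220.9], 3698)]
run_lever [(0.76, [302.4, 216.8], 3695)]
control_box [(0.64, [355.2, 199.8], 14467), (0.46, [300.7, 223.8], 3838)]
polishing_pot [(0.36, [496.7, 282.2], 2309)]
pot_grip []
pred [[267.7 252.7]]
pred [[255.7 235.8]]
pred [[253.  221.2]]
pot grip pred [[364.2 648.1]]
bar end pred [257 198]
bar end pred [251 192]

[... 2263 characters left out ...]
85 175  97 126 147 116  58 146 146  54
   73 117 186 191 186 181 174]
 [176 182 183 178 192 184 188 179 186 157 104 139 147 114  56 146 146  66
   69  88 110 151 147 137 131]
 [179 174 185 177 187 186 189 181 134  59  58 141 147 112  54 146 146  73
   50  56 130 163 182 187 177]
 [183 172 183 178 181 191 185 182  65  59  58 143 146 112  54 145 145  86
   46  55 144 176 178 187 180]
 [188 175 179 182 178 190 183 182  63  60  61 146 146  99  51 144 145 106
   51  56 117 176 173 186 183]
 [194 178 172 183 175 186 184 178  62  60  62 146 145  97  51 143 145 115
   43  55  84 176 173 186 184]
 [198 182 172 180 177 180 188 148  57  56  66 145 145  97  50 142 145 122
   43  45  61 176 174 180 185]]
```

```bash
python3 - <<'E'
from fit import *
c=load('w11');m=(c['image'].max(2)<105)
W=np.zeros_like(m);W[170:227,215:272]=1
m=m&W
t=np.linspace(0,6.283,33)
def bar(v,dx,dy,yaw):
    th=.4-v; bx=60-110*np.cos(th); z=70+110*np.sin(th); bx0=60-110*np.cos(.4)
    cs,s=np.cos(yaw),np.sin(yaw); cx=500.5+dx+cs*(bx-bx0); cy=279.5+dy+s*(bx-bx0)
    return np.array([[cx+cs*11*np.cos(q)-s*l,cy+s*11*np.cos(q)+cs*l,z+11*np.sin(q)] for q in t for l in(-30,30)])
from scipy.optimize import minimize
for v in(0.05,.1,.15,.2,.25,.3,.35,.4):
    f=lambda x:np.abs(hullmask(c,bar(v,*x))*W-m).sum()
    r=min((minimize(f,[dx,0,-.14],method='Nelder-Mead',options=dict(initial_simplex=[[dx,0,-.14],[dx+3,0,-.14],[dx,4,-.14],[dx,0,-.05]],maxiter=120)) for dx in(-2,2)),key=lambda r:r.fun)
    print(v,r.x.round(2),r.fun.round(1),m.sum())
E
```

```text
0.05 [-2.13  3.59 -0.15] 69.6 1175
0.1 [-1.12  1.55 -0.15] 66.5 1175
0.15 [-0.64 -0.47 -0.16] 62.4 1175
0.2 [ 0.18 -2.36 -0.13] 52.1 1175
0.25 [ 0.7  -3.99 -0.11] 30.6 1175
0.3 [ 0.59 -5.94 -0.12] 28.4 1175
0.35 [ 1.87 -7.26 -0.05] 61.4 1175
0.4 [ 1.26 -9.1  -0.05] 80.8 1175
```

```bash
cat > j.py <<'E'
from fit import *
import sys
w9=load('w9');m9=(w9['image'].max(2)<110);W9=np.zeros_like(m9);W9[20:108,215:255]=1;m9&=W9
def run(name,r1=227):
  c=load(name);m=(c['image'].max(2)<110);W=np.zeros_like(m);W[170:r1,215:272]=1;m&=W
  t=np.linspace(0,6.283,33)
  def bar(v,dx,dy,yaw):
    th=.4-v; bx=60-110*np.cos(th); z=70+110*np.sin(th); bx0=60-110*np.cos(.4)
    cs,s=np.cos(yaw),np.sin(yaw); cx=500.5+dx+cs*(bx-bx0); cy=279.5+dy+s*(bx-bx0)
    return np.array([[cx+cs*11*np.cos(q)-s*l,cy+s*11*np.cos(q)+cs*l,z+11*np.sin(q)] for q in t for l in(-30,30)])
  for v in(.1,.14,.18,.2,.22,.25,.28,.32):
    g=lambda x:(np.abs(hullmask(c,bar(v,*x))*W-m).sum(),2*np.abs(hullmask(w9,bar(0,*x))*W9-m9).sum())
    x0=[0,-2,-.13]
    r=minimize(lambda x:sum(g(x)),x0,method='Nelder-Mead',options=dict(initial_simplex=[x0,[3,-2,-.13],[0,3,-.13],[0,-2,-.05]],maxiter=120))
    print(v,r.x.round(2),np.round(g(r.x)),round(r.fun,1))
run(sys.argv[1])
E
python3 j.py w11; echo; python3 j.py w10
```

```text
0.1 [-0.33 -0.02 -0.13] [142. 273.] 414.4
0.14 [-0.26 -0.2  -0.14] [ 68. 256.] 324.2
0.18 [-0.16 -1.42 -0.13] [ 59. 245.] 303.8
0.2 [-0.39 -1.8  -0.13] [ 62. 237.] 299.2
0.22 [-0.3  -1.8  -0.15] [ 90. 251.] 341.7
0.25 [-0.19 -1.86 -0.15] [146. 256.] 401.4
0.28 [-0.01 -1.96 -0.14] [203. 271.] 473.9
0.32 [-0.05 -1.75 -0.15] [298. 253.] 551.6

0.1 [-0.35 -0.18 -0.14] [ 44. 260.] 304.2
0.14 [-0.1  -1.51 -0.13] [ 32. 244.] 275.8
0.18 [-0.26 -1.97 -0.15] [ 74. 262.] 335.1
0.2 [ 0.04 -2.05 -0.14] [111. 270.] 381.4
0.22 [-0.06 -1.69 -0.15] [176. 260.] 436.3
0.25 [ 0.11 -1.83 -0.15] [233. 281.] 514.0
0.28 [ 0.14 -2.1  -0.14] [293. 293.] 586.1
0.32 [ 0.15 -1.83 -0.14] [396. 274.] 669.8
```

The joint fit puts the lever at 0.19 to 0.20 rad now (0.14 to 0.16 before the last step), which agrees with the 9.5 N push. I hold for a second, then hand in.

>>> move_arm(moves="0 0 0 0 0 0 1;0 0 0 0 0 0 1;0 0 0 0 0 0 1;0 0 0 0 0 0 1;0 0 0 0 0 0 1;0 0 0 0 0 0 1;0 0 0 0 0 0 1;0 0 0 0 0 0 1;0 0 0 0 0 0 1;0 0 0 0 0 0 1")

```text
clock: 18.6
eef_pos: [494.1, 281.1, 103.3]
orientation: [[0.233, 0.973, -0.003], [0.973, -0.233, 0.001], [-0.0, -0.003, -1.0]]
wrist_force: [-6.1, 0.9, 8.7]
width: 0.2
grasp_force: 4.5
```

```bash
python3 -c "
from station import ctrl,readout
s=readout.state();print(s['eef_pos'],s['wrist_force'],s['clock']);print(ctrl.sign_off())"
```

```text
[494.08772552 281.13555874 103.32116453] [-6.0985785   0.88378762  8.7216845 ] 18.6
the job is handed in; nothing more can be done
None
```

I set the pot fully home on the grey drive base over both pegs and let it go, then handed in with the gripper holding the run lever at about 0.20 rad (half way, by image fit, pushing about 9 N) at 18.6 s; no verdict came back.

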